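# Load a sample tube into the tube reader and close its cover gently

### The arm

A 6-joint arm with a two-finger parallel gripper is mounted at the origin on a cart in front of the work surface, level with it; the furniture and walls round the work are solid. World frame = base frame: x ahead of the robot, y to its left, z up, the work surface at z = 0. Lengths are in m, angles in rad, forces in N, time in s.
With the tool pointing down it reaches from about 0.25 to 0.775 m from the base axis. Payload 8.9 kg.
Tool frame: the origin (TCP) lies midway between the tips of the shut fingers; the grasp point (between the pads) lies 19 mm behind it; z points along the fingers, x is the direction in which the jaws open and shut, and the axes are right-handed (so a half turn about z gives the same grasp; the last joint's range is limited). The gripper opens to 85 mm and grips with 20 to 120 N. Pads are 22 mm wide; open, the fingers measure 114 mm over their backs; the gripper's body (76 mm by 85 mm) begins 54 mm behind the grasp point. The pads swing forward as they close: fully open they stand 13 mm farther back than shut.
Start: joints at [1.031, 0.291, -0.153, 1.127, 0, 1.431], TCP at [0.205, 0.483, 0.231] pointing down, gripper open.
Joint ranges: [-2.52, 2.52], [-0.91, 1.74], [-1.3, 1.37], [-1.96, 2.02], [-1.52, 1.47], [-3.14, 3.14]. Speed limits (rad/s): [2.22, 2.22, 2.79, 3.14, 3.14, 3.14].

### API

Orientations are given as a rotation vector (axis times angle).
In Python, from rig import r, imaging, job gives the robot as it stands.
- The arm moves only by the shell command python3 -m inch 'ROWS' [FORCE]. ROWS is JSON, a list of rows, each an object with "travel": the shift along the tool's x, y, z in cm, a list of three; "dr": the turn, a rotation vector about the tool's x, y, z in degrees, a list of three; "hand": the closure, from 0 (fully open) to 1 (shut). In form: [{"travel": [dx, dy, dz], "dr": [ax, ay, az], "hand": hand}, ...]. A call has 1 to 12 rows; each row is the pose to reach, as a shift and turn from the pose commanded when the call began, along the tool's axes at that moment; what a row does not reach only later rows make up. A row lasts 1/10 s, in which the tool goes at most 50 mm and 8.59 degrees, less where a joint would pass 70% of its speed; a pose out of reach is approached as far as the arm can. A call with a gripper value outside its range is refused whole. The fingers move at their own pace and stop on an object; FORCE is the grip in N (left out, the last holds). Time passes only in rows, so rows that repeat a pose let the fingers close. It gives the time, the measured TCP pose, the force and the opening at its end, in the units of the state.
- r.sense(): the state, without advancing time (a new reading comes with each control period).
- imaging.snapshot(name): name is "scene" or "top"; returns a dict with "color" (400x640x3 uint8, red, green, blue), "intrinsics" (3x3 intrinsics, pixels), "k1" (the pictures are not rectified: a ray, as slopes to the right and down, at radius r is drawn at 1 + k1 r^2 times it, then the intrinsics apply), "world_to_cam" (4x4, takes a point from world to camera coordinates). Camera axes: x right, y down, z forward; pixel columns grow to the right and rows downward; lengths in m; the calibration is good to about 2 mm. A picture is of the moment at which its call begins. There is no depth.
- job.sign_off(): hands the job in, once; it reports no verdict.
The state is a dict: "t": time; "qpos": joint angles; "joint_velocities": joint speeds; "joint_torque": joint torques, N m; "eef_pos": TCP position; "orientation": TCP orientation; "force": force on the tool from outside, world axes, zero at the start; "ft_torque": the same for the moment, N m; "gripper_width": finger opening in m.
Only numpy, scipy, OpenCV 4.12 (cv2) and the standard library are available. Lean on these libraries where they do the work, as an engineer would, in place of code of your own. Each camera call takes 0.05 s, during which the arm holds its last target. There are 200 camera calls.

### The job

Lay the orange-capped sample tube on its side in the tube reader's two V supports, centred, with its cap at the reader's right-hand end (seen from the robot), just beyond the supports. Then lower the reader's hinged cover by its bar until it is fully shut, guiding it all the way so that it never drops or slams. Leave the blue-capped tube and the red-lidded cup where they are.

Things in the scene. Friction and masses are not known exactly. Their poses are not given: they have to be found in the camera images.
- reader: Tube reader, fixed: white open-topped box 140 (x) x 180 (y) x 66 mm high, walls 6 to 8 mm, inner floor 12 mm up, hinged cover. Origin: centre of underside; -x side (display) faces the robot, z up, +y its left seen from the robot. Inside, two black 90 degree V supports, 12 mm wide, at y = +44 and -24 mm, tops 35 mm up; the gap between them is free for the fingers.
- cradle (a point): Where the middle of the tube's axis shall come to lie: between the V supports, 38 mm above the reader's underside, 6 mm in front of the reader's centre. Axes parallel to the reader's; the tube lies along y with its cap toward -y (in the free end, past the support at -24 mm).
- cover_hinge (a point): Middle of the cover's hinge axis, at the reader's far rim, 70 mm above the bench. The axis runs along the reader's y. Fixed to the reader (does not turn with the cover).
- cover_bar (a point): Middle of the steel pull bar on the cover's free edge: a round bar 12 mm thick, 100 mm long, parallel to the hinge, 170 mm from the hinge axis, with a clear gap of 28 mm between the bar and the cover's edge. Turns with the cover.
- cover (a joint): Angle of the cover: 0 = fully shut (level), grows as it opens, 1.9 = stop, leaning back past upright. The cover is a plate 10 mm thick, 140 x 180 mm, 0.3 kg, and falls shut by its own weight if let go below about 1.1 rad.
- orange_tube: Sample tube with an orange cap, lying on the bench: 115 mm long, barrel 30 mm in diameter, ribbed cap 35 mm in diameter and 17 mm long. Origin: on its underside (16 mm below its axis), at the middle of its length; x runs along the tube toward the cap, z is up as it lies.
- tube_mid (a point): Middle of the orange-capped tube, on its axis.
- tube_cap (a point): Centre of the orange cap, on the tube's axis, 49 mm from tube_mid.
- blue_tube: A similar tube with a blue cap and pink contents, lying on the bench; not to be moved. Origin: centre of its bottom end; z runs along the tube (114 mm) toward the cap.
- red_cup: Sample cup with a red lid, 51 mm in diameter, 64 mm high, standing on the bench; not to be moved. Origin: centre of its underside.
Not all that is in view belongs to the job. Leave any purple look-alike of the orange_tube alone.

How it is judged:
On the way, in this order (a step that is already met when the one before it is completed fails the run):
1. the orange-capped tube lies in both V supports, cap at the right-hand end, released, while the cover is still open (distance between tube_mid and cradle below 0.016 m and angle between the x axis of orange_tube and the y axis of cradle, either way round below 0.12 rad and y of tube_cap in the frame of cradle below -0.03 m and contact force between the fingers and orange_tube below 0.3 N and linear speed of orange_tube below 0.02 m/s and value of joint cover above 1 rad), for 0.2 s.
2. the cover is fully shut (value of joint cover below 0.03 rad), for 0.2 s.
At the end, for the whole second after the job is handed in: The orange-capped tube rests in both V supports (middle within 16 mm of the cradle point, along it within 0.12 rad, cap to the reader's right); the cover is shut within 0.03 rad and let go; the blue-capped tube and red-lidded cup are within 30 mm of their starts (distance between tube_mid and cradle below 0.016 m and angle between the x axis of orange_tube and the y axis of cradle, either way round below 0.12 rad and y of tube_cap in the frame of cradle below -0.03 m and contact force between the fingers and orange_tube below 0.3 N and linear speed of orange_tube below 0.02 m/s and value of joint cover below 0.03 rad and contact force between the fingers and cover below 0.3 N and distance of each of blue_tube, red_cup from where it was at the start of the episode below 0.03 m); the robot touches nothing.
It fails at once if the cover drops or slams (swings shut faster than 2.5 rad/s; a fall of about 8 mm at the bar) (velocity of joint cover below -2.5 rad/s).
It fails at once if the blue-capped tube is moved by more than 30 mm (distance of blue_tube from where it was at the start of the episode above 0.03 m).
It fails at once if the red-lidded cup is moved by more than 30 mm (distance of red_cup from where it was at the start of the episode above 0.03 m).
It also fails if it takes over 58 s, if anything falls off the work surface, if the arm or the gripper's body presses on something with over 40 N, if the wrist force passes 120 N, or if a joint passes its speed limit or range.

## Working session

There is one attempt and no reset: what is moved stays moved. The work goes in short steps, Python scripts to look and compute and a shell command to move; the robot and the scene stay as the last step left them, time stands still between calls to the robot, and variables do not carry over. Pictures are saved under pics/ and viewed, about 8 in all and at most 12, crops included, and the job is handed in when it is done.

```bash
ls; mkdir -p pics; python3 - <<'E'
from rig import r, imaging, job
import cv2, pickle
s=r.sense(); print({k:s[k] for k in ('t','eef_pos','orientation','gripper_width','force')})
d={n:imaging.snapshot(n) for n in ('scene','top')}
pickle.dump(d,open('snap0.pkl','wb'))
for n in d: cv2.imwrite(f'pics/{n}0.png',d[n]['color'][:,:,::-1]); print(n,d[n]['intrinsics'],d[n]['k1'],d[n]['world_to_cam'])
E
```

```text
pics
{'t': 0.0, 'eef_pos': array([0.2046021 , 0.48302267, 0.23071852]), 'orientation': array([ 2.61870271e+00,  1.73447543e+00, -1.85309005e-03]), 'gripper_width': 0.0855096163234, 'force': array([ 0.41138671, -0.24657671, -0.00712199])}
scene [[379.06625456   0.         320.37888222]
 [  0.         379.06625456 198.09599245]
 [  0.           0.           1.        ]] -0.015072343519300776 [[ 0.69226315 -0.72155602 -0.01134235 -0.38898137]
 [-0.48912642 -0.4575973  -0.74253624  0.3616467 ]
 [ 0.53059126  0.51957832 -0.66970985  0.7142893 ]
 [ 0.          0.          0.          1.        ]]
top [[399.39959856   0.         321.68886251]
 [  0.         399.39959856 193.86454469]
 [  0.           0.           1.        ]] -0.0672304557613816 [[-0.00489923 -0.99994293 -0.00949341  0.04108661]
 [-0.99123308  0.00610961 -0.13198352  0.58689236]
 [ 0.13203399  0.00876356 -0.99120645  1.0536931 ]
 [ 0.          0.          0.          1.        ]]
```

View pics/scene0.png

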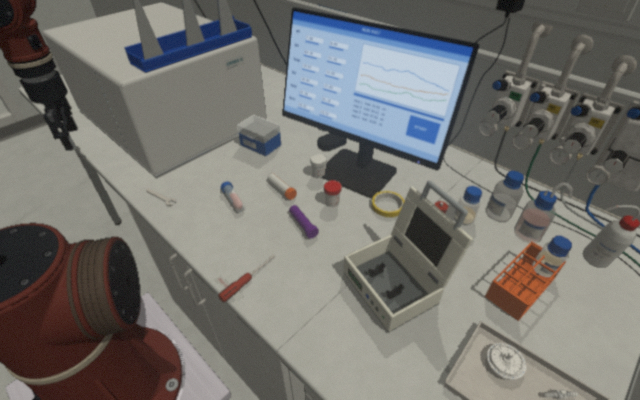

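View pics/top0.png

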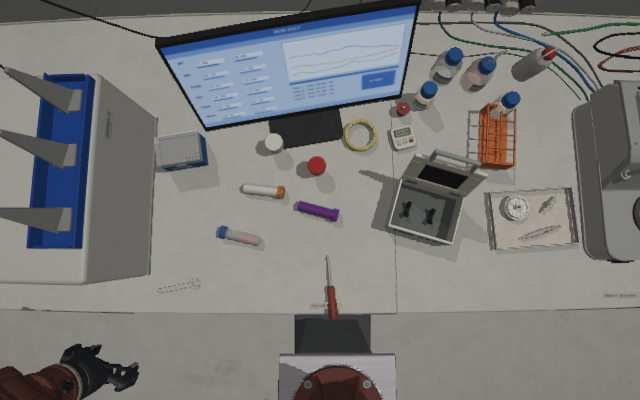

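The orange-capped tube is at top (263,191), with its cap at (281,192). The purple look-alike at (317,211) and the blue-capped tube at (240,236) don't fit, since only the first has an orange cap and a white barrel. The reader is at about (425,212), and its bar is at about (455,158). Next I'll confirm the tube in an enlarged crop and measure.

```bash
cat > h.py <<'E'
import numpy as np, cv2
def cam(d):
    M=np.array(d['world_to_cam']);R=M[:3,:3];return R,-R.T@M[:3,3],d['intrinsics'],d['k1']
def ray(d,uv):
    R,c,K,k=cam(d);p=np.linalg.inv(K)@[uv[0],uv[1],1];q=p[:2].copy()
    for _ in range(20): q=p[:2]/(1+k*(q@q))
    v=R.T@[q[0],q[1],1];return c,v/np.linalg.norm(v)
def onz(d,uv,z):
    c,v=ray(d,uv);return c+v*(z-c[2])/v[2]
def proj(d,P):
    R,c,K,k=cam(d);x=R@(np.array(P)-c);q=x[:2]/x[2];q=q*(1+k*(q@q));return (K@[q[0],q[1],1])[:2]
def tri(d1,u1,d2,u2):
    c1,v1=ray(d1,u1);c2,v2=ray(d2,u2)
    s=np.linalg.lstsq(np.c_[v1,-v2],c2-c1,rcond=None)[0];a=c1+s[0]*v1;b=c2+s[1]*v2
    return (a+b)/2,np.linalg.norm(a-b)
def mask(d,lo,hi,box):
    h=cv2.cvtColor(d['color'],cv2.COLOR_RGB2HSV);m=cv2.inRange(h,lo,hi);o=np.zeros_like(m);x0,y0,x1,y1=box
    o[y0:y1,x0:x1]=m[y0:y1,x0:x1];return o
E
python3 - <<'E'
import pickle;from h import *
d=pickle.load(open('snap0.pkl','rb'));t,s=d['top'],d['scene']
def cen(m):
    n,l,st,c=cv2.connectedComponentsWithStats(m);i=1+np.argmax(st[1:,4]);ys,xs=np.where(l==i);return c[i],st[i],np.c_[xs,ys].astype(np.float32)
for nm,D,b in(('top',t,(230,175,300,205)),('scene',s,(260,165,305,205))):
    c,st,p=cen(mask(D,(3,110,90),(20,255,255),b));print(nm,'cap',c,st,onz(D,c,.017))
    c,st,p=cen(mask(D,(0,0,150),(180,90,255),b)) if nm=='top' else (c,st,p)
    print(c,st)
a=cv2.resize(t['color'][150:255,215:350],None,fx=4,fy=4,interpolation=cv2.INTER_CUBIC)
b=cv2.resize(t['color'][140:250,380:490],None,fx=5,fy=5,interpolation=cv2.INTER_CUBIC)
cv2.imwrite('pics/tubes.png',a[:,:,::-1]);cv2.imwrite('pics/reader.png',b[:,:,::-1])
b=cv2.resize(s['color'][170:330,335:480],None,fx=3.7,fy=3.7,interpolation=cv2.INTER_CUBIC)
cv2.imwrite('pics/reader_s.png',b[:,:,::-1])
E
```

```text
top cap [280.30263158 192.05263158] [277 186   8  13  76] [0.59588298 0.15382956 0.017     ]
[263.48584545 187.53098699] [ 230  175   70   30 1307]
scene cap [290.10638298 193.11702128] [285 188  11  11  94] [0.59746323 0.15570231 0.017     ]
[290.10638298 193.11702128] [285 188  11  11  94]
```

View pics/tubes.png

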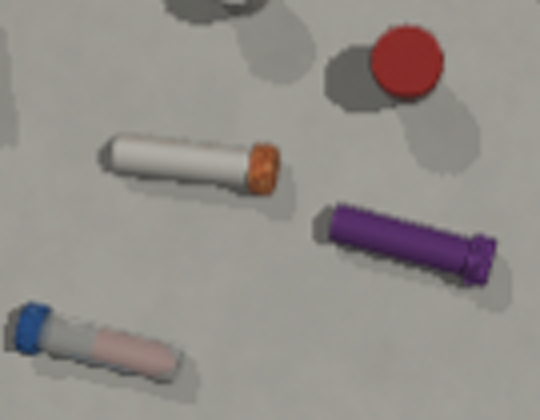

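View pics/reader.png

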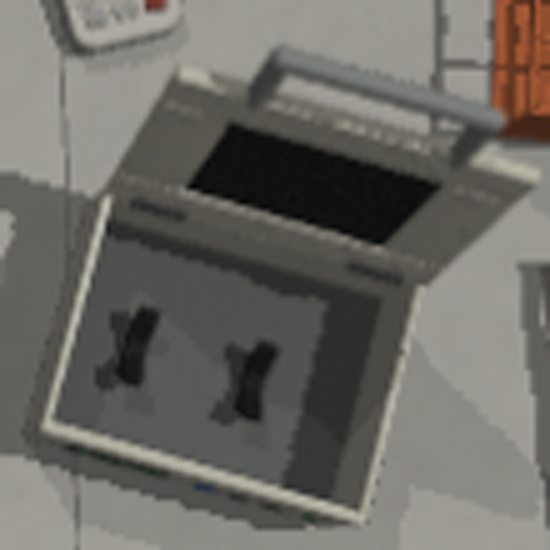

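View pics/reader_s.png

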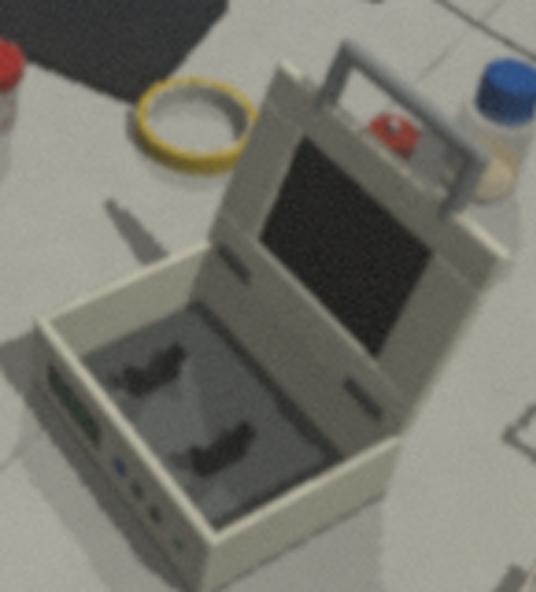

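The first crop confirms the orange cap at crop (264,169) on a white barrel running left to (113,154). The purple one is separate. In the reader crops I read the rim corners in top at FL (42,432), FR (362,522), BR (420,288) and BL (107,197), and the bar ends at (280,50) and (498,120). In scene the bar ends are (347,45) and (480,162).

```bash
python3 - <<'E'
import pickle;from h import *
d=pickle.load(open('snap0.pkl','rb'));t,s=d['top'],d['scene']
T=lambda a:np.array(a)/5+[380,140]; S=lambda a:np.array(a)/3.7+[335,170]
c={k:onz(t,T(v),.066) for k,v in dict(FL=(42,432),FR=(362,522),BR=(420,288),BL=(107,197)).items()}
for k in c:print(k,c[k].round(4))
for k,v in dict(FL=(38,320),FR=(213,535)).items():print('sc',k,onz(s,S(v),.066).round(4))
ey=(c['FL']-c['FR']);print('W',np.linalg.norm(ey),np.linalg.norm(c['FL']-c['BL']),np.linalg.norm(c['FR']-c['BR']))
print('yaw front',np.degrees(np.arctan2(-ey[0],ey[1])),'back',np.degrees(np.arctan2(-(c['BL']-c['BR'])[0],(c['BL']-c['BR'])[1])),'mean centre',np.mean(list(c.values()),0))
ps=[(tri(t,T(a),s,S(b))) for a,b in(((280,50),(347,45)),((498,120),(480,162)))];print('bar',ps)
L=lambda a:np.array(a)/4+[215,150]
print('cap',onz(t,L((264,169)),.017),'bottom',onz(t,L((113,154)),.016), 'capend',onz(t,L((279,170)),.017))
hs=[onz(t,T(p),.034) for p in((135,347),(255,380))];print('V',hs)
E
```

```text
FL [ 0.4957 -0.1382  0.066 ]
FR [ 0.4469 -0.3065  0.066 ]
BR [ 0.5711 -0.3436  0.066 ]
BL [ 0.6214 -0.1765  0.066 ]
sc FL [ 0.4987 -0.1401  0.066 ]
sc FR [ 0.4518 -0.3053  0.066 ]
W 0.17525988455923205 0.13133068189844913 0.12956902767674275
yaw front -16.170862821205112 back -16.746586171428937 mean centre [ 0.53378097 -0.24119813  0.066     ]
bar [(array([ 0.65964388, -0.22445366,  0.2358782 ]), np.float64(0.0016309256386976795)), (array([ 0.62724184, -0.32420259,  0.23358945]), np.float64(0.001700905785057092))]
cap [0.59531321 0.15186852 0.017     ] bottom [0.60676544 0.25855532 0.016     ] capend [0.59454151 0.14134814 0.017     ]
V [array([ 0.54344025, -0.19548377,  0.034     ]), array([ 0.52484757, -0.26090757,  0.034     ])]
```

```bash
cat > go.py <<'E'
# go.py x y z heading_deg [pitch...]: rows needed from the present pose for a tool-down target
import sys;from rig import r;import numpy as np
from scipy.spatial.transform import Rotation as Ro
def need(p,h,tilt=0):
    s=r.sense();A=Ro.from_rotvec(s['orientation'])
    B=Ro.from_euler('z',h,degrees=True)*Ro.from_euler('x',180,degrees=True)*Ro.from_euler('y',tilt,degrees=True)
    print(round(s['t'],2),s['eef_pos'].round(4),'F',s['force'].round(1),'w',round(float(s['gripper_width']),4))
    print('travel',(A.inv().apply(np.array(p)-s['eef_pos'])*100).round(2),'dr',(A.inv()*B).as_rotvec(degrees=True).round(2))
if __name__=='__main__':
    a=[float(x) for x in sys.argv[1:]];need(a[:3],a[3],*a[4:])
E
python3 go.py .32 .2 .2 -6.1; python3 go.py .601 .203 .12 -6.1
python3 - <<'E'
import pickle;from h import *
t=pickle.load(open('snap0.pkl','rb'))['top'];print(onz(t,(150,272),0),onz(t,(157,92),.2),onz(t,(157,92),0))
E
```

```text
0.1 [0.2046 0.4831 0.2308] F [-0.4 -0.4 -1.1] w 0.0853
travel [-21.56  21.67   3.1 ] dr [3.000e-02 6.000e-02 7.313e+01]
0.1 [0.2046 0.4831 0.2308] F [-0.4 -0.4 -1.1] w 0.0853
travel [-10.31  47.42  11.08] dr [3.000e-02 6.000e-02 7.313e+01]
[0.37327983 0.52287371 0.        ] [0.82130833 0.44086076 0.2       ] [0.9033841 0.5303341 0.       ]
```

```bash
python3 -m inch '[{"travel":[-5,5,1],"dr":[0,0,8],"hand":0},{"travel":[-10,10,2],"dr":[0,0,16],"hand":0},{"travel":[-15,15,3],"dr":[0,0,24],"hand":0},{"travel":[-21.5,21.7,3],"dr":[0,0,32],"hand":0},{"travel":[-21.5,21.7,3],"dr":[0,0,40],"hand":0},{"travel":[-20,25,4],"dr":[0,0,48],"hand":0},{"travel":[-18,30,6],"dr":[0,0,56],"hand":0},{"travel":[-16,35,8],"dr":[0,0,64],"hand":0},{"travel":[-14,39,9],"dr":[0,0,73],"hand":0},{"travel":[-12,43,10],"dr":[0,0,73.1],"hand":0},{"travel":[-10.3,47.4,11],"dr":[0,0,73.1],"hand":0},{"travel":[-10.3,47.4,11],"dr":[0,0,73.1],"hand":0}]' 60; python3 go.py .601 .203 .003 -6.1
```

```text
t: 1.3
eef_pos: [0.6038, 0.203, 0.1194]
orientation: [3.137, -0.168, -0.001]
force: [-0.2, 0.5, 1.2]
gripper_width: 0.0852
1.3 [0.6038 0.203  0.1194] F [-0.2  0.5  1.2] w 0.0852
travel [-0.27  0.02 11.64] dr [ 0.02  0.02 -0.03]
```

```bash
python3 -m inch '[{"travel":[0,0,0],"dr":[0,0,0],"hand":0},{"travel":[0,0,2],"dr":[0,0,0],"hand":0},{"travel":[0,0,4],"dr":[0,0,0],"hand":0},{"travel":[0,0,4],"dr":[0,0,0],"hand":0},{"travel":[0,0,4],"dr":[0,0,0],"hand":0}]'; python3 go.py .601 .203 .003 -6.1
python3 - <<'E'
from rig import imaging;from h import *
import pickle
t=imaging.snapshot('scene');pickle.dump(t,open('s1.pkl','wb'))
cv2.imwrite('pics/pre.png',cv2.resize(t['color'][100:260,190:390],None,fx=4,fy=3.7)[:,:,::-1])
E
```

```text
t: 1.8
eef_pos: [0.6003, 0.2037, 0.0816]
orientation: [3.137, -0.166, -0.002]
force: [-0.3, -0.3, 0.7]
gripper_width: 0.0854
1.8 [0.6003 0.2037 0.0816] F [-0.3 -0.3  0.7] w 0.0854
travel [0.08 0.06 7.86] dr [0.02 0.06 0.05]
```

View pics/pre.png

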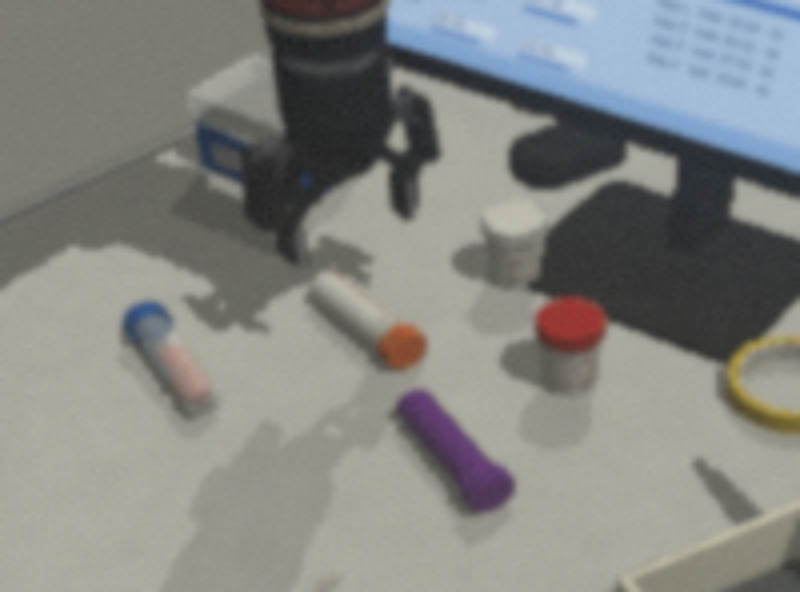

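The open fingers straddle the tube (crop (365,320)) and both hang clear of its neighbours. I'll descend and grip.

```bash
python3 -m inch '[{"travel":[0,0,3],"dr":[0,0,0],"hand":0},{"travel":[0,0,6],"dr":[0,0,0],"hand":0},{"travel":[0,0,7.7],"dr":[0,0,0],"hand":0},{"travel":[0,0,7.7],"dr":[0,0,0],"hand":0},{"travel":[0,0,7.7],"dr":[0,0,0],"hand":0.3},{"travel":[0,0,7.7],"dr":[0,0,0],"hand":0.5},{"travel":[0,0,7.7],"dr":[0,0,0],"hand":0.7},{"travel":[0,0,7.7],"dr":[0,0,0],"hand":0.8},{"travel":[0,0,7.7],"dr":[0,0,0],"hand":0.8},{"travel":[0,0,7.7],"dr":[0,0,0],"hand":0.8}]' 50; python3 go.py .601 .203 .003 -6.1
```

```text
t: 2.85
eef_pos: [0.6018, 0.2038, 0.0054]
orientation: [-3.137, 0.166, -0.002]
force: [-1.2, -0.2, 7.1]
gripper_width: 0.0273
2.85 [0.6018 0.2038 0.0054] F [-1.2 -0.2  7.1] w 0.0273
travel [-0.07  0.08  0.24] dr [-0.03 -0.09  0.03]
```

```bash
python3 -m inch '[{"travel":[0,0,-1.5],"dr":[0,0,0],"hand":0.9},{"travel":[0,0,-4],"dr":[0,0,0],"hand":0.9},{"travel":[0,0,-8],"dr":[0,0,0],"hand":0.9},{"travel":[0,0,-13],"dr":[0,0,0],"hand":0.9},{"travel":[0,0,-14.5],"dr":[0,0,0],"hand":0.9},{"travel":[0,0,-14.5],"dr":[0,0,0],"hand":0.9},{"travel":[0,0,-14.5],"dr":[0,0,0],"hand":0.9}]'; python3 go.py .5 -.1 .15 -16.3
python3 - <<'E'
from rig import imaging;from h import *
import pickle
D={n:imaging.snapshot(n) for n in('scene','top')};pickle.dump(D,open('s2.pkl','wb'))
a=cv2.resize(D['scene']['color'][60:220,190:350],None,fx=2.5,fy=2.5);b=cv2.resize(D['top']['color'][110:270,200:360],None,fx=2.5,fy=2.5)
cv2.imwrite('pics/lift.png',np.hstack([a,b])[:,:,::-1])
E
```

```text
t: 3.55
eef_pos: [0.601, 0.2036, 0.1498]
orientation: [-3.137, 0.166, -0.001]
force: [0.9, 0.2, -1.5]
gripper_width: 0.0271
3.55 [0.601  0.2036 0.1498] F [ 0.9  0.2 -1.5] w 0.0271
travel [-6.840e+00  3.126e+01 -3.000e-02] dr [-1.000e-02 -3.000e-02  1.024e+01]
```

View pics/lift.png

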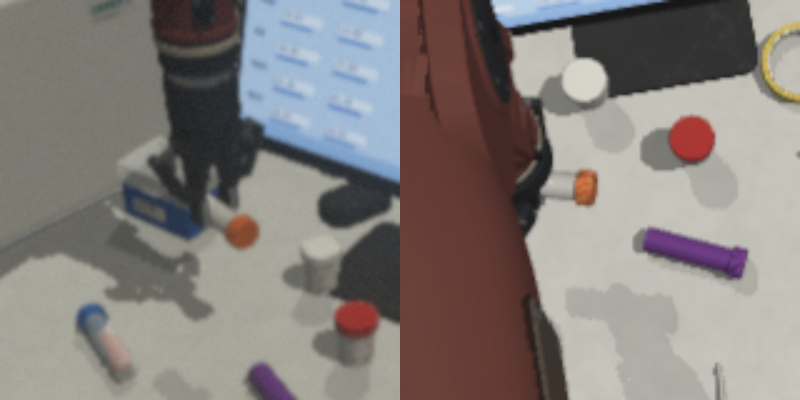

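The tube is held level, with its cap at scene crop (240,231) and top crop (585,187). I'll triangulate the cap to get its offset in the hand.

```bash
cat > capm.py <<'E'
from h import *;import sys
from scipy.spatial.transform import Rotation as Ro
def cap(D,show=True):
    u=[]
    for n in('top','scene'):
        d=D[n];box=(200,100,480,260) if n=='top' else (220,60,440,320)
        m=mask(d,(3,110,70),(20,255,255),box);k,l,st,c=cv2.connectedComponentsWithStats(m);i=1+np.argmax(st[1:,4]);u.append(c[i]);print(n,c[i].round(1),st[i])
    return tri(D['top'],u[0],D['scene'],u[1])
E
python3 - <<'E'
import pickle;from capm import *;from rig import r
D=pickle.load(open('s2.pkl','rb'));p,e=cap(D);print(p,e);s=r.sense();A=Ro.from_rotvec(s['orientation']);print('cap in tool',A.inv().apply(p-s['eef_pos']))
E
C="-0.2405"; python3 - <<'E'
import numpy as np
a=np.radians(-16.3);x=np.array([np.cos(a),np.sin(a)]);y=np.array([-x[1],x[0]]);c=np.array([.5375,-.2405]);print('cradle(y=6)',c-.006*x+.006*y,'hinge',c+.07*x)
E
```

```text
top [220.7 190.6] [ 200  100   54  160 6324]
scene [234.2 287.2] [220 274  31  27 277]
[ 0.64567704  0.59030555 -0.87441514] 0.17733192109213702
cap in tool [ 0.00644229 -0.39020032  1.02238946]
cradle(y=6) [ 0.53342517 -0.23305717] hinge [ 0.60468637 -0.26014667]
```

```bash
sed -i 's/def cap(D,show=True)/def cap(D,boxes)/; s/box=(200.*$/box=boxes[n];/' capm.py
python3 - <<'E'
import pickle;from capm import *;from rig import r
D=pickle.load(open('s2.pkl','rb'));p,e=cap(D,dict(top=(266,172,286,200),scene=(275,140,300,165)));print(p,e);s=r.sense();A=Ro.from_rotvec(s['orientation']);print('cap in tool',A.inv().apply(p-s['eef_pos']))
E
```

```text
top [273.9 184.8] [270 178   9  14 106]
scene [286.3 152.2] [280 146  13  13 120]
[0.59358867 0.15268155 0.16485848] 0.0004912005143312035
cap in tool [-0.00121924  0.05114975 -0.01658553]
```

```bash
python3 go.py .5338 -.2316 .15 -16.3
```

```text
3.65 [0.6002 0.2034 0.1482] F [-0.2  0.6 -0.4] w 0.0268
travel [-2.   43.96 -0.14] dr [ 0.05  0.11 10.24]
```

```bash
python3 -m inch '[{"travel":[-1,3,0],"dr":[0,0,1],"hand":0.9},{"travel":[-2,7,0],"dr":[0,0,2],"hand":0.9},{"travel":[-3,11,0],"dr":[0,0,3],"hand":0.9},{"travel":[-4,15,0],"dr":[0,0,4],"hand":0.9},{"travel":[-4,19,0],"dr":[0,0,5],"hand":0.9},{"travel":[-4,23,0],"dr":[0,0,6],"hand":0.9},{"travel":[-4,27,0],"dr":[0,0,7],"hand":0.9},{"travel":[-3.5,31,0],"dr":[0,0,8],"hand":0.9},{"travel":[-3,35,0],"dr":[0,0,9],"hand":0.9},{"travel":[-2.5,39,0],"dr":[0,0,10.2],"hand":0.9},{"travel":[-2,42,0],"dr":[0,0,10.2],"hand":0.9},{"travel":[-2,44,0],"dr":[0,0,10.2],"hand":0.9}]'; python3 -m inch '[{"travel":[0,0,0],"dr":[0,0,0],"hand":0.9},{"travel":[0,0,0],"dr":[0,0,0],"hand":0.9},{"travel":[0,0,0],"dr":[0,0,0],"hand":0.9}]';python3 go.py .5338 -.2316 .09 -16.3
python3 - <<'E'
from rig import imaging,r;from capm import *
import pickle
D={n:imaging.snapshot(n) for n in('scene','top')};pickle.dump(D,open('s3.pkl','wb'))
s=r.sense();P=s['eef_pos']+Ro.from_rotvec(s['orientation']).apply([0,.051,-.0145])
b={}
for n in D:
    u=proj(D[n],P);print(n,u);b[n]=tuple(int(v) for v in(u[0]-13,u[1]-13,u[0]+13,u[1]+13))
p,e=cap(D,b);print(p,e,'cap in tool',Ro.from_rotvec(s['orientation']).inv().apply(p-s['eef_pos']))
a=cv2.resize(D['scene']['color'][150:330,330:500],None,fx=2.35,fy=2.35);b=cv2.resize(D['top']['color'][100:280,360:530],None,fx=2.35,fy=2.35)
cv2.imwrite('pics/above.png',np.hstack([a,b])[:,:,::-1])
E
```

```text
t: 4.85
eef_pos: [0.534, -0.2339, 0.1479]
orientation: [-3.109, 0.447, 0.003]
force: [-0.2, -0.2, 0.7]
gripper_width: 0.0271
t: 5.15
eef_pos: [0.5343, -0.2306, 0.1487]
orientation: [-3.109, 0.443, 0.002]
force: [0.9, 0.0, 0.6]
gripper_width: 0.0272
5.15 [ 0.5343 -0.2306  0.1487] F [0.9 0.  0.6] w 0.0272
travel [-0.01  0.11  5.87] dr [-0.04  0.08  0.08]
scene [408.49303817 256.54654158]
top [452.70268602 213.61100182]
top [452.5 220.4] [450 220   6   2  10]
scene [408.1 257.5] [400 249  18  18 237]
[ 0.50713707 -0.27998946  0.17149983] 0.010609782525646937 cap in tool [-0.01267465  0.05508285 -0.02240985]
```

View pics/above.png

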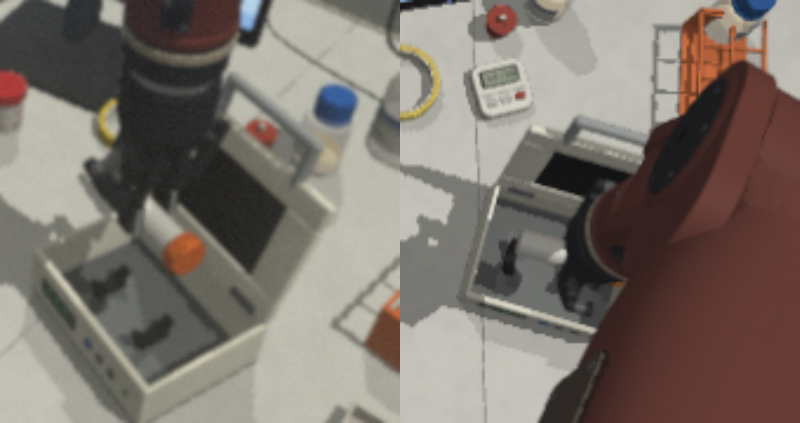

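The hand is above the reader, and the scene cap at (408,257.5) matches the prediction of (408.5,256.5). In the top view the cap is hidden by the arm. I'll lower it.

```bash
python3 -m inch '[{"travel":[0,0.1,2],"dr":[0,0,0],"hand":0.9},{"travel":[0,0.1,4],"dr":[0,0,0],"hand":0.9},{"travel":[0,0.1,6],"dr":[0,0,0],"hand":0.9},{"travel":[0,0.1,8],"dr":[0,0,0],"hand":0.9},{"travel":[0,0.1,9.5],"dr":[0,0,0],"hand":0.9},{"travel":[0,0.1,10.5],"dr":[0,0,0],"hand":0.9},{"travel":[0,0.1,11.2],"dr":[0,0,0],"hand":0.9},{"travel":[0,0.1,11.2],"dr":[0,0,0],"hand":0.9}]';python3 -m inch '[{"travel":[0,0,0.3],"dr":[0,0,0],"hand":0.9},{"travel":[0,0,0.5],"dr":[0,0,0],"hand":0.9},{"travel":[0,0,0.7],"dr":[0,0,0],"hand":0.9},{"travel":[0,0,0.7],"dr":[0,0,0],"hand":0.9}]'
python3 go.py .5338 -.2316 .026 -16.3
python3 - <<'E'
from rig import imaging,r;from capm import *
d=imaging.snapshot('scene');s=r.sense();P=s['eef_pos']+Ro.from_rotvec(s['orientation']).apply([0,.051,-.0145]);u=proj(d,P).astype(int);print(u)
m=mask(d,(3,110,70),(20,255,255),(u[0]-15,u[1]-15,u[0]+15,u[1]+15));ys,xs=np.where(m);print(xs.mean(),ys.mean(),len(xs))
cv2.imwrite('pics/low.png',cv2.resize(d['color'][200:330,335:460],None,fx=4,fy=4)[:,:,::-1])
E
```

```text
t: 6.05
eef_pos: [0.5342, -0.2322, 0.0368]
orientation: [-3.11, 0.444, 0.001]
force: [0.1, 0.5, -0.9]
gripper_width: 0.0271
t: 6.45
eef_pos: [0.5344, -0.2328, 0.0303]
orientation: [3.11, -0.445, 0.0]
force: [0.6, -0.6, -0.2]
gripper_width: 0.0272
6.45 [ 0.5344 -0.2328  0.0303] F [ 0.6 -0.6 -0.2] w 0.0272
travel [-0.09 -0.1   0.43] dr [ 0.   -0.    0.03]
[401 292]
400.8244680851064 293.0585106382979 188
```

View pics/low.png

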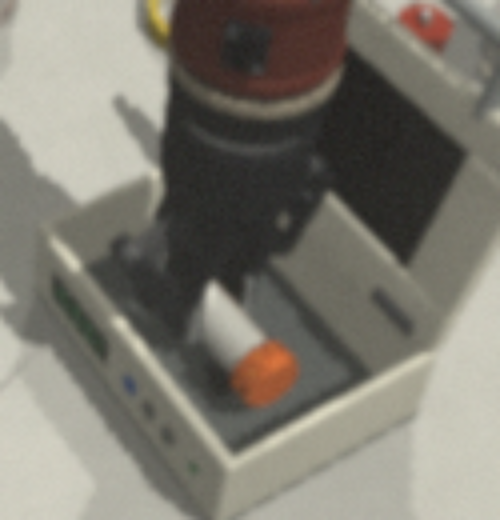

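The tube hangs inside the reader, parallel to the supports, with its cap beyond the right-hand support (crop (265,375)). I'll lower it to contact.

```bash
python3 -m inch '[{"travel":[0,0,0.2],"dr":[0,0,0],"hand":0.9},{"travel":[0,0,0.3],"dr":[0,0,0],"hand":0.9},{"travel":[0,0,0.4],"dr":[0,0,0],"hand":0.9},{"travel":[0,0,0.4],"dr":[0,0,0],"hand":0.9}]'
python3 go.py .5338 -.2316 .026 -16.3
```

```text
t: 6.9
eef_pos: [0.5352, -0.2331, 0.027]
orientation: [3.11, -0.444, 0.003]
force: [1.2, 0.2, 6.3]
gripper_width: 0.0272
6.9 [ 0.5352 -0.2331  0.027 ] F [1.2 0.2 6.3] w 0.0272
travel [-0.18 -0.11  0.1 ] dr [ 0.01 -0.1   0.03]
```

```bash
python3 -m inch '[{"travel":[0,0,0.05],"dr":[0,0,0],"hand":0.66},{"travel":[0,0,0.05],"dr":[0,0,0],"hand":0.6},{"travel":[0,0,0.05],"dr":[0,0,0],"hand":0.55},{"travel":[0,0,0],"dr":[0,0,0],"hand":0.48},{"travel":[0,0,0],"dr":[0,0,0],"hand":0.46},{"travel":[0,0,0],"dr":[0,0,0],"hand":0.46}]'
python3 -m inch '[{"travel":[0,0,-1],"dr":[0,0,0],"hand":0.46},{"travel":[0,0,-3],"dr":[0,0,0],"hand":0.46},{"travel":[0,0,-6],"dr":[0,0,0],"hand":0.46},{"travel":[0,0,-10],"dr":[0,0,0],"hand":0.46},{"travel":[0,0,-14],"dr":[0,0,0],"hand":0.46},{"travel":[-2,0,-18],"dr":[0,0,0],"hand":0.46},{"travel":[-6,0,-22],"dr":[0,0,0],"hand":0.46},{"travel":[-10,0,-25],"dr":[0,0,0],"hand":0.46},{"travel":[-13,0,-25],"dr":[0,0,0],"hand":0.46},{"travel":[-15,0,-25],"dr":[0,0,0],"hand":0.46},{"travel":[-15,0,-25],"dr":[0,0,0],"hand":0.46}]'
python3 - <<'E'
from rig import imaging,r;from capm import *
import pickle
D={n:imaging.snapshot(n) for n in('scene','top')};pickle.dump(D,open('s4.pkl','wb'))
a=cv2.resize(D['scene']['color'][165:335,330:480],None,fx=2.6,fy=2.6);b=cv2.resize(D['top']['color'][120:290,370:520],None,fx=2.6,fy=2.6)
cv2.imwrite('pics/placed.png',np.hstack([a,b])[:,:,::-1])
E
```

```text
t: 7.5
eef_pos: [0.5343, -0.2327, 0.0262]
orientation: [-3.11, 0.444, 0.0]
force: [-0.6, -0.1, 0.6]
gripper_width: 0.0461
t: 8.6
eef_pos: [0.3886, -0.19, 0.2777]
orientation: [3.109, -0.445, 0.002]
force: [0.5, 0.3, -0.9]
gripper_width: 0.0458
```

View pics/placed.png

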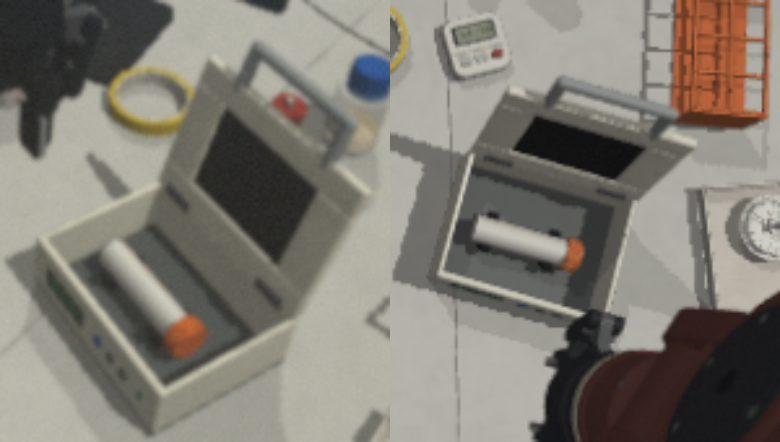

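The tube lies in both V supports, with its cap at the right-hand end (top crop (573,253)) and the cover still open. I'll check this numerically, then compute the bar arc and the clearance to the monitor.

```bash
python3 - <<'E'
import pickle;from capm import *
D=pickle.load(open('s4.pkl','rb'));p,e=cap(D,dict(top=(430,208,450,228),scene=(390,280,415,308)))
a=np.radians(-16.3);X=np.array([np.cos(a),np.sin(a),0]);Y=np.array([-X[1],X[0],0]);c=np.array([.5375,-.2405,0])
f=lambda q:np.round([(q-c)@X,(q-c)@Y,q[2]],4)
print('cap in reader',f(p),e)
for v in((475,232),(585,257)): print('end',f(onz(D['top'],np.array([v[0]-390,v[1]])/2.6+[370,120],.038)))
print('mon',tri(D['top'],(400,95),D['scene'],(440,165)),tri(D['top'],(418,2),D['scene'],(477,45)))
for th in np.r_[1.815,np.arange(1.8,-.01,-.1)]: print(round(th,2),'x',round(17*(np.cos(1.815)-np.cos(th)),2),'z',round(17*(np.sin(1.815)-np.sin(th)),2),end=' | ')
E
python3 go.py .6441 -.2716 .30 -16.3
```

```text
top [440.4 218. ] [436 212   9  13  76]
scene [400.8 294.1] [393 286  16  17 188]
cap in reader [-0.0068 -0.0468  0.0431] 0.0017062162589389495
end [-0.0103  0.057   0.038 ]
end [-0.004  -0.0611  0.038 ]
mon (array([ 0.82538751, -0.16561937,  0.15732075]), np.float64(0.007013936269407432)) (array([ 0.90105065, -0.15149501,  0.43502197]), np.float64(0.004519334498540428))
1.82 x 0.0 z 0.0 | 1.8 x -0.25 z -0.06 | 1.7 x -1.92 z -0.36 | 1.6 x -3.61 z -0.5 | 1.5 x -5.31 z -0.46 | 1.4 x -7.0 z -0.26 | 1.3 x -8.66 z 0.12 | 1.2 x -10.27 z 0.65 | 1.1 x -11.82 z 1.35 | 1.0 x -13.3 z 2.19 | 0.9 x -14.68 z 3.18 | 0.8 x -15.95 z 4.3 | 0.7 x -17.11 z 5.54 | 0.6 x -18.14 z 6.9 | 0.5 x -19.03 z 8.35 | 0.4 x -19.77 z 9.88 | 0.3 x -20.35 z 11.47 | 0.2 x -20.77 z 13.12 | 0.1 x -21.03 z 14.8 | -0.0 x -21.11 z 16.5 | 8.7 [ 0.3907 -0.191   0.2771] F [ 1.7  1.  -0. ] w 0.0463
travel [26.59  0.63 -2.24] dr [ 0.03 -0.1   0.01]
```

The cap is at about y = -45 mm in the reader frame, so the tube's middle is about 5 mm from its place, within tolerance, and the axis is parallel. The monitor is well clear. Next I'll go over the bar.

```bash
python3 -m inch '[{"travel":[2,0.1,-2.5],"dr":[0,0,0],"hand":0.46},{"travel":[6,0.2,-3],"dr":[0,0,0],"hand":0.46},{"travel":[10,0.3,-3],"dr":[0,0,0],"hand":0.46},{"travel":[14,0.4,-3],"dr":[0,0,0],"hand":0.46},{"travel":[18,0.5,-3],"dr":[0,0,0],"hand":0.46},{"travel":[22,0.6,-3],"dr":[0,0,0],"hand":0.46},{"travel":[25,0.6,-3],"dr":[0,0,0],"hand":0.46},{"travel":[26.6,0.6,-3],"dr":[0,0,0],"hand":0.46},{"travel":[26.6,0.6,-3],"dr":[0,0,0],"hand":0.46},{"travel":[26.6,0.6,-3],"dr":[0,0,0],"hand":0.46}]' 25
python3 go.py .6441 -.2716 .217 -16.3
python3 - <<'E'
from rig import imaging,r;from capm import *
import pickle
D={n:imaging.snapshot(n) for n in('scene','top')}
a=cv2.resize(D['scene']['color'][110:280,350:500],None,fx=2.6,fy=2.6);b=cv2.resize(D['top']['color'][100:270,390:540],None,fx=2.6,fy=2.6)
cv2.imwrite('pics/bar.png',np.hstack([a,b])[:,:,::-1])
E
```

```text
t: 9.7
eef_pos: [0.6443, -0.2708, 0.3052]
orientation: [-3.11, 0.444, 0.002]
force: [0.2, -0.6, 0.3]
gripper_width: 0.0459
9.7 [ 0.6443 -0.2708  0.3052] F [ 0.2 -0.6  0.3] w 0.0459
travel [0.02 0.08 8.82] dr [-0.02  0.08  0.05]
```

View pics/bar.png

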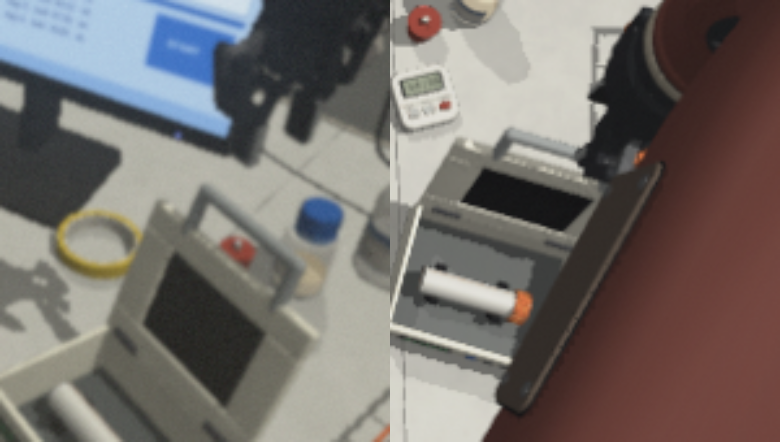

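The open fingers sit above the bar, on either side of its middle (scene crop (250,235)). I'll descend and then grip lightly.

```bash
python3 -m inch '[{"travel":[0,0,2],"dr":[0,0,0],"hand":0.46},{"travel":[0,0,4],"dr":[0,0,0],"hand":0.46},{"travel":[0,0,5.5],"dr":[0,0,0],"hand":0.46},{"travel":[0,0,7],"dr":[0,0,0],"hand":0.46},{"travel":[0,0,8],"dr":[0,0,0],"hand":0.46},{"travel":[0,0,8.8],"dr":[0,0,0],"hand":0.46},{"travel":[0,0,8.8],"dr":[0,0,0],"hand":0.46}]'
python3 -m inch '[{"travel":[0,0,0],"dr":[0,0,0],"hand":0.6},{"travel":[0,0,0],"dr":[0,0,0],"hand":0.7},{"travel":[0,0,0],"dr":[0,0,0],"hand":0.8},{"travel":[0,0,0],"dr":[0,0,0],"hand":0.9},{"travel":[0,0,0],"dr":[0,0,0],"hand":0.95},{"travel":[0,0,0],"dr":[0,0,0],"hand":0.95},{"travel":[0,0,0],"dr":[0,0,0],"hand":0.95}]'
python3 go.py .6441 -.2716 .216 -16.3
```

```text
t: 10.5
eef_pos: [0.6435, -0.2708, 0.2178]
orientation: [-3.11, 0.445, 0.002]
force: [-0.6, -0.2, -0.6]
gripper_width: 0.0459
t: 11.2
eef_pos: [0.6444, -0.2712, 0.2188]
orientation: [3.11, -0.444, 0.002]
force: [1.2, -0.8, 6.2]
gripper_width: 0.0109
11.2 [ 0.6444 -0.2712  0.2188] F [ 1.2 -0.8  6.2] w 0.0109
travel [-0.02  0.05  0.28] dr [ 0.01 -0.06  0.03]
```

```bash
python3 -m inch '[{"travel":[-0.4,0,-0.1],"dr":[0,0,0],"hand":0.95},{"travel":[-1.1,0,-0.23],"dr":[0,0,0],"hand":0.95},{"travel":[-1.92,0,-0.36],"dr":[0,0,0],"hand":0.95},{"travel":[-2.77,0,-0.43],"dr":[0,0,0],"hand":0.95},{"travel":[-3.61,0,-0.5],"dr":[0,0,0],"hand":0.95},{"travel":[-4.46,0,-0.5],"dr":[0,0,0],"hand":0.95},{"travel":[-5.31,0,-0.46],"dr":[0,0,0],"hand":0.95},{"travel":[-5.31,0,-0.46],"dr":[0,0,0],"hand":0.95}]';python3 go.py .6441 -.2716 .216 -16.3
```

```text
t: 12.0
eef_pos: [0.5917, -0.2553, 0.2227]
orientation: [-3.109, 0.444, 0.002]
force: [0.9, 1.8, 1.1]
gripper_width: 0.0114
12.0 [ 0.5917 -0.2553  0.2227] F [0.9 1.8 1.1] w 0.0114
travel [5.49 0.1  0.66] dr [-0.04  0.1   0.03]
```

```bash
python3 -m inch '[{"travel":[-0.84,0,0.09],"dr":[0,0,0],"hand":0.95},{"travel":[-1.69,0,0.2],"dr":[0,0,0],"hand":0.95},{"travel":[-2.52,0,0.38],"dr":[0,0,0],"hand":0.95},{"travel":[-3.35,0,0.58],"dr":[0,0,0],"hand":0.95},{"travel":[-4.16,0,0.84],"dr":[0,0,0],"hand":0.95},{"travel":[-4.96,0,1.11],"dr":[0,0,0],"hand":0.95},{"travel":[-5.74,0,1.45],"dr":[0,0,0],"hand":0.95},{"travel":[-6.51,0,1.81],"dr":[0,0,0],"hand":0.95},{"travel":[-7.25,0,2.22],"dr":[0,0,0],"hand":0.95},{"travel":[-7.99,0,2.65],"dr":[0,0,0],"hand":0.95}]' 35;python3 go.py .6441 -.2716 .216 -16.3
```

```text
t: 13.0
eef_pos: [0.5161, -0.2329, 0.1958]
orientation: [-3.109, 0.444, 0.0]
force: [4.7, 4.2, -0.5]
gripper_width: 0.0107
13.0 [ 0.5161 -0.2329  0.1958] F [ 4.7  4.2 -0.5] w 0.0107
travel [13.37  0.13 -2.03] dr [-0.09  0.02  0.06]
```

```bash
python3 -m inch '[{"travel":[-0.69,0,0.48],"dr":[0,0,0],"hand":0.95},{"travel":[-1.38,0,0.99],"dr":[0,0,0],"hand":0.95},{"travel":[-2.02,0,1.54],"dr":[0,0,0],"hand":0.95},{"travel":[-2.65,0,2.11],"dr":[0,0,0],"hand":0.95},{"travel":[-3.24,0,2.72],"dr":[0,0,0],"hand":0.95},{"travel":[-3.81,0,3.35],"dr":[0,0,0],"hand":0.95},{"travel":[-4.34,0,4.02],"dr":[0,0,0],"hand":0.95},{"travel":[-4.84,0,4.71],"dr":[0,0,0],"hand":0.95},{"travel":[-5.3,0,5.42],"dr":[0,0,0],"hand":0.95},{"travel":[-5.73,0,6.16],"dr":[0,0,0],"hand":0.95}]' 45;python3 go.py .6441 -.2716 .216 -16.3
```

```text
t: 14.0
eef_pos: [0.4605, -0.2167, 0.1341]
orientation: [-3.108, 0.444, 0.002]
force: [1.1, 5.3, 1.7]
gripper_width: 0.0104
14.0 [ 0.4605 -0.2167  0.1341] F [1.1 5.3 1.7] w 0.0104
travel [19.15  0.12 -8.22] dr [-0.08  0.08  0.05]
```

```bash
python3 -m inch '[{"travel":[-0.39,0,0.76],"dr":[0,0,0],"hand":0.95},{"travel":[-0.74,0,1.53],"dr":[0,0,0],"hand":0.95},{"travel":[-1.05,0,2.32],"dr":[0,0,0],"hand":0.95},{"travel":[-1.32,0,3.12],"dr":[0,0,0],"hand":0.95},{"travel":[-1.55,0,3.94],"dr":[0,0,0],"hand":0.95},{"travel":[-1.74,0,4.77],"dr":[0,0,0],"hand":0.95},{"travel":[-1.89,0,5.61],"dr":[0,0,0],"hand":0.95},{"travel":[-2,0,6.45],"dr":[0,0,0],"hand":0.95},{"travel":[-2,0,6.45],"dr":[0,0,0],"hand":0.95}]';python3 go.py .6441 -.2716 .216 -16.3
python3 -m inch '[{"travel":[-0.04,0,0.4],"dr":[0,0,0],"hand":0.95},{"travel":[-0.06,0,0.8],"dr":[0,0,0],"hand":0.95},{"travel":[-0.07,0,1.2],"dr":[0,0,0],"hand":0.95},{"travel":[-0.08,0,1.5],"dr":[0,0,0],"hand":0.95},{"travel":[-0.08,0,1.7],"dr":[0,0,0],"hand":0.95},{"travel":[-0.08,0,1.7],"dr":[0,0,0],"hand":0.95}]';python3 go.py .6441 -.2716 .216 -16.3
```

```text
t: 14.9
eef_pos: [0.4408, -0.2107, 0.0688]
orientation: [-3.108, 0.444, 0.004]
force: [0.2, 6.3, 1.0]
gripper_width: 0.0101
14.9 [ 0.4408 -0.2107  0.0688] F [0.2 6.3 1. ] w 0.0101
travel [ 21.18   0.12 -14.78] dr [-0.11  0.18  0.04]
t: 15.5
eef_pos: [0.4396, -0.2104, 0.0521]
orientation: [-3.108, 0.444, 0.006]
force: [-0.8, 5.6, -1.6]
gripper_width: 0.0104
15.5 [ 0.4396 -0.2104  0.0521] F [-0.8  5.6 -1.6] w 0.0104
travel [ 21.28   0.12 -16.47] dr [-0.1   0.22  0.04]
```

```bash
python3 -m inch '[{"travel":[0,0,0.15],"dr":[0,0,0],"hand":0.95},{"travel":[0,0,0.3],"dr":[0,0,0],"hand":0.95},{"travel":[0,0,0.3],"dr":[0,0,0],"hand":0.95}]';python3 -m inch '[{"travel":[0,0,0.15],"dr":[0,0,0],"hand":0.95},{"travel":[0,0,0.3],"dr":[0,0,0],"hand":0.95},{"travel":[0,0,0.3],"dr":[0,0,0],"hand":0.95}]'
```

```text
t: 15.8
eef_pos: [0.4396, -0.2104, 0.0492]
orientation: [-3.108, 0.444, 0.006]
force: [-1.8, 6.1, -1.1]
gripper_width: 0.0102
t: 16.1
eef_pos: [0.4396, -0.2104, 0.048]
orientation: [-3.108, 0.444, 0.005]
force: [-9.2, 10.6, 28.0]
gripper_width: 0.0102
```

Wrist force has risen to 28 N, so the cover is seated. I'll release just enough, lift straight up and look.

```bash
python3 -m inch '[{"travel":[0,0,-0.2],"dr":[0,0,0],"hand":0.95},{"travel":[0,0,-0.2],"dr":[0,0,0],"hand":0.82},{"travel":[0,0,-0.2],"dr":[0,0,0],"hand":0.76},{"travel":[0,0,-0.2],"dr":[0,0,0],"hand":0.71},{"travel":[0,0,-0.2],"dr":[0,0,0],"hand":0.71},{"travel":[0,0,-0.2],"dr":[0,0,0],"hand":0.71}]'
python3 -m inch '[{"travel":[0,0,-0.5],"dr":[0,0,0],"hand":0.71},{"travel":[0,0,-1.5],"dr":[0,0,0],"hand":0.71},{"travel":[0,0,-3],"dr":[0,0,0],"hand":0.71},{"travel":[0,0,-6],"dr":[0,0,0],"hand":0.71},{"travel":[-2,0,-10],"dr":[0,0,0],"hand":0.71},{"travel":[-4,4,-13],"dr":[0,0,0],"hand":0.71},{"travel":[-6,8,-16],"dr":[0,0,0],"hand":0.71},{"travel":[-8,12,-18],"dr":[0,0,0],"hand":0.71},{"travel":[-8,15,-18],"dr":[0,0,0],"hand":0.71},{"travel":[-8,15,-18],"dr":[0,0,0],"hand":0.71}]'
python3 - <<'E'
from rig import imaging,r;from capm import *
import pickle
D={n:imaging.snapshot(n) for n in('scene','top')};pickle.dump(D,open('s5.pkl','wb'))
a=cv2.resize(D['scene']['color'][190:340,310:460],None,fx=2.65,fy=2.65);b=cv2.resize(D['top']['color'][150:300,370:520],None,fx=2.65,fy=2.65)
cv2.imwrite('pics/shut.png',np.hstack([a,b])[:,:,::-1])
E
```

```text
t: 16.7
eef_pos: [0.4414, -0.212, 0.0492]
orientation: [3.11, -0.445, -0.0]
force: [0.4, 0.1, 0.2]
gripper_width: 0.0249
t: 17.7
eef_pos: [0.3216, -0.3375, 0.2313]
orientation: [3.105, -0.45, 0.004]
force: [0.5, -0.3, -0.1]
gripper_width: 0.0246
```

View pics/shut.png

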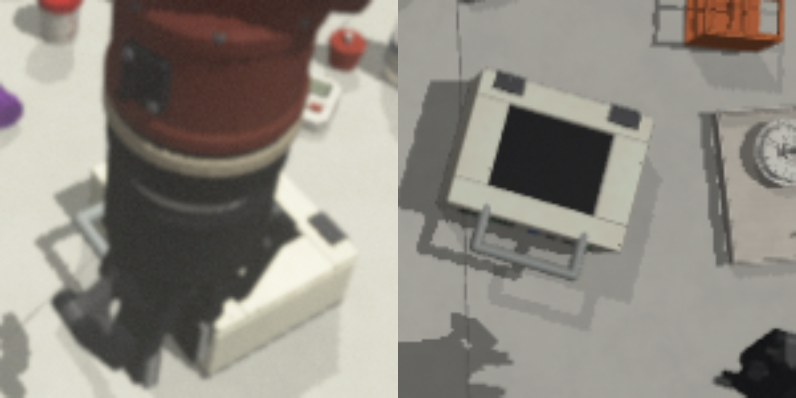

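The cover is shut and level, its bar in front at top crop (530,255), and the hand is free. I'll clear the arm from the scene view, then run a numeric check of bar height and the bystanders, with no picture viewed.

```bash
python3 -m inch '[{"travel":[0,4,-2],"dr":[0,0,0],"hand":0.71},{"travel":[0,8,-4],"dr":[0,0,0],"hand":0.71},{"travel":[0,12,-5],"dr":[0,0,0],"hand":0.71},{"travel":[0,15,-5],"dr":[0,0,0],"hand":0.71},{"travel":[0,15,-5],"dr":[0,0,0],"hand":0.71},{"travel":[0,15,-5],"dr":[0,0,0],"hand":0.71}]'
python3 - <<'E'
from rig import imaging,r;from capm import *
import pickle
D={n:imaging.snapshot(n) for n in('scene','top')};pickle.dump(D,open('s6.pkl','wb'));D0=pickle.load(open('snap0.pkl','rb'))
for nm,lo,hi,b in(('red',(0,130,80),(8,255,255),(300,150,335,182)),('blue',(100,120,60),(118,255,255),(210,222,235,245))):
    for X in(D0,D):
        ys,xs=np.where(mask(X['top'],lo,hi,b));print(nm,xs.mean().round(1),ys.mean().round(1),len(xs))
a=np.radians(-16.3);X=np.array([np.cos(a),np.sin(a),0]);Y=np.array([-X[1],X[0],0]);H=np.array([.6047,-.2601,.07])
print(r.sense()['eef_pos'])
for n in D:
  g=cv2.cvtColor(D[n]['color'],cv2.COLOR_RGB2GRAY).astype(np.float32)
  for y in(-.03,0,.03):
    for th in(0,.06):
        P=H+.17*(-np.cos(th)*X+[0,0,np.sin(th)])+y*Y;print(n,y,th,proj(D[n],P).round(1),end=' ')
    # brightness along the line that crosses the bar (world vertical +-25 mm seen at the bar)
    q=H-.17*X+y*Y
    ln=[proj(D[n],q+([0,0,k] if n=='scene' else k*X)) for k in np.arange(-.02,.0301,.0025)]
    print(cv2.remap(g,np.float32([[p[0] for p in ln]]),np.float32([[p[1] for p in ln]]),1).astype(int)[0].tolist())
E
```

```text
t: 18.4
eef_pos: [0.2811, -0.4763, 0.2788]
orientation: [-3.108, 0.444, 0.001]
force: [-0.0, -0.5, -1.5]
gripper_width: 0.0249
red 316.3 165.1 240
red 316.3 165.1 240
blue 221.9 231.6 62
blue 221.9 231.6 62
[ 0.28135092 -0.47580827  0.27913222]
scene -0.03 0 [361.6 300.2] scene -0.03 0.06 [362.1 297.3] [111, 119, 125, 135, 146, 156, 166, 174, 175, 172, 164, 150, 133, 120, 118, 117, 119, 120, 121, 120, 119]
scene 0 0 [353.5 289.4] scene 0 0.06 [353.8 286.5] [125, 121, 126, 135, 144, 154, 163, 170, 173, 172, 169, 155, 141, 125, 118, 113, 110, 106, 98, 88, 80]
scene 0.03 0 [345.7 279.2] scene 0.03 0.06 [346.  276.3] [137, 127, 130, 135, 142, 151, 161, 169, 173, 173, 169, 159, 145, 131, 120, 115, 118, 125, 135, 148, 161]
top -0.03 0 [428.4 249.9] top -0.03 0.06 [429.4 249.9] [153, 153, 145, 135, 115, 92, 113, 131, 122, 115, 136, 138, 136, 108, 82, 80, 80, 78, 74, 71, 86]
top 0 0 [417.4 246.8] top 0 0.06 [418.3 246.7] [119, 114, 109, 95, 83, 87, 112, 128, 125, 117, 96, 82, 86, 81, 79, 80, 80, 77, 63, 55, 82]
top 0.03 0 [406.3 243.7] top 0.03 0.06 [407.2 243.5] [96, 95, 99, 127, 128, 106, 109, 125, 126, 120, 126, 137, 134, 103, 82, 80, 80, 78, 64, 53, 71]
```

```bash
python3 -c "
from rig import job;job.sign_off()"
```

```text
the job is handed in; nothing more can be done
```

I laid the orange-capped tube in both V supports with its cap at the right-hand end. I then gripped the cover's bar and guided it along its arc, about 0.5 rad/s on average, until it seated with 28 N at the wrist. The hand then let go and moved clear, and I handed the job in at about 18.5 s of the 58 s allowed; no verdict is reported.

**Last checks:**
- **Cover:** in the scene view the bar shows at the fully shut position, within about 3 mm, against the roughly 5 mm that 0.03 rad allows.
- **Bystanders:** the red lid and the blue cap are at the same top-view pixels as at the start.
- **Hand:** the wrist force is about zero and the fingers are free of everything.
- **Tube:** this was last seen before the cover was shut. It was parallel to the supports, with its middle about 5 to 7 mm from the cradle point; I set it a little toward the cap end so that the cap clears the support.

**What disagreed:** a rougher estimate from the tube's two ends put the offset at about 12 mm, still inside the 16 mm allowed. The grip height when the cover seated also came out about 6 mm lower than the starting grip predicts. That is probably the bar slipping in the pads or an error in my measured bar height.

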